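# Set out three basket feet and show them to the inspection camera

## Task

Take the three small turned wooden feet from the plywood tray and set them gently, upright, one in each well of the three-well wooden carrier while it stands on the bench; leave the big foot in the tray. Then take the carrier by its handle and hold it up, level, in front of the inspection camera, its middle 18 cm straight out from the lens, the feet at lens height and a broad side of the handle facing the lens. Finish while still holding it there, still, in the air; do not touch the camera and leave everything else where it is.

Things in the scene. Friction and masses are not known exactly. Their poses are not given: they have to be found in the camera images.
- foot_a: one of three identical small turned light wood feet: a barrel 36 mm across (straight side wall from 14 to 28 mm above its base) and 38 mm tall, with a flat 20 mm base and a flat top, standing upright in the tray, 26 g. Origin: centre of its base; z is its axis, up
- foot_b: one of three identical small turned light wood feet: a barrel 36 mm across (straight side wall from 14 to 28 mm above its base) and 38 mm tall, with a flat 20 mm base and a flat top, standing upright in the tray, 26 g. Origin: centre of its base; z is its axis, up
- foot_c: one of three identical small turned light wood feet: a barrel 36 mm across (straight side wall from 14 to 28 mm above its base) and 38 mm tall, with a flat 20 mm base and a flat top, standing upright in the tray, 26 g. Origin: centre of its base; z is its axis, up
- big_foot: a turned foot of the same shape but much bigger, 52 mm across and 51 mm tall; it does not fit a well. It stands in the same tray and is to be left there. Origin: centre of its base; z up
- tray: shallow plywood tray fixed to the bench, 200 x 200 mm, rim 14 mm high, walls and floor 5 mm thick: the feet stand on its floor 5 mm above the bench, at least 70 mm apart, centre to centre. Origin: centre of its underside; z up
- carrier: loose plywood carrier, 0.3 kg, flat on the bench: plate 158 (its x) x 170 (its y) x 20 mm; three wells 40 mm across, 10 mm deep at x, y = (0, 62), (-54, -31), (54, -31) mm. Upright flat dark handle at (0, 6) mm: 16 mm thick along x, 28 mm long along y, top 82 mm above the underside, broad sides to +x and -x. Seated feet reach 48 mm above the underside. Origin: centre of underside; z up
- well_a (a point): centre of the floor of one of the carrier's three wells (10 mm above the carrier's underside, 10 mm below the plate's top); a seated foot's base rests here. Axes as the carrier's
- well_b (a point): centre of the floor of one of the carrier's three wells (10 mm above the carrier's underside, 10 mm below the plate's top); a seated foot's base rests here. Axes as the carrier's
- well_c (a point): centre of the floor of one of the carrier's three wells (10 mm above the carrier's underside, 10 mm below the plate's top); a seated foot's base rests here. Axes as the carrier's
- handle (a point): point in the carrier's handle, on its middle planes, 66 mm above the carrier's underside and 16 mm below the handle's top. Axes as the carrier's: pinch along x
- carrier_mid (a point): middle of the carrier at the feet's half height: 30 mm above the centre of the carrier's underside. This point is to be brought to the view point. Axes as the carrier's
- camera_stand: fixed stand of the inspection camera at the robot's right: steel foot 130 x 150 x 18 mm with an upright column 22 mm thick and 364 mm tall at x = 35 mm. Origin: centre of the underside, close to the column; z up; the lens looks along its -x
- lens (a point): centre of the lens's front glass; the lens looks level along this point's -x; z up. The camera head (grey box 62 mm wide and tall with a black lens barrel 52 mm across, 28 mm long) sits behind it on the column at 180 to 240 mm above the bench, as set on the day
- view_point (a point): view point in the air: 180 mm straight out from the lens, at lens height. Its x axis is the lens axis (the lens looks along -x), y is level, z up
- mallet: wooden mallet, 260 mm long, lying beyond the work; origin: centre of its underside as it was made (for long tools, a point on the tool). Bystander: not to be moved
- bodkin: bodkin with a wooden grip, 190 mm long, lying nearest the robot; origin: centre of its underside as it was made (for long tools, a point on the tool). Bystander: not to be moved
- glue_jar: glue jar, 72 mm across and 85 mm tall; origin: centre of its underside as it was made (for long tools, a point on the tool). Bystander: not to be moved
- glue_brush: glue brush, 180 mm long, lying flat; origin: centre of its underside as it was made (for long tools, a point on the tool). Bystander: not to be moved
- basket: small round open basket, 130 mm across, 80 mm tall; origin: centre of its underside as it was made (for long tools, a point on the tool). Bystander: not to be moved
- splint_block: flat light wood block 45 x 160 x 30 mm; origin: centre of its underside as it was made (for long tools, a point on the tool). Bystander: not to be moved
- lid_hoop: wooden hoop, 110 mm across, 14 mm tall; origin: centre of its underside as it was made (for long tools, a point on the tool). Bystander: not to be moved
Not all that is in view belongs to the job. What is shaped like the foot_a but orange or yellow is not meant.

How it is judged (in metres and radians):
On the way:
1. one small foot stands in each well, let go, with the carrier still on the bench (((x of foot_a in the frame of well_a between -0.006 and 0.006 m and y of foot_a in the frame of well_a between -0.006 and 0.006 m and z of foot_a in the frame of well_a between -0.004 and 0.005 m and angle between the z axis of foot_a and the z axis of carrier, either way round below 0.2 rad) or (x of foot_b in the frame of well_a between -0.006 and 0.006 m and y of foot_b in the frame of well_a between -0.006 and 0.006 m and z of foot_b in the frame of well_a between -0.004 and 0.005 m and angle between the z axis of foot_b and the z axis of carrier, either way round below 0.2 rad) or (x of foot_c in the frame of well_a between -0.006 and 0.006 m and y of foot_c in the frame of well_a between -0.006 and 0.006 m and z of foot_c in the frame of well_a between -0.004 and 0.005 m and angle between the z axis of foot_c and the z axis of carrier, either way round below 0.2 rad)) and ((x of foot_a in the frame of well_b between -0.006 and 0.006 m and y of foot_a in the frame of well_b between -0.006 and 0.006 m and z of foot_a in the frame of well_b between -0.004 and 0.005 m and angle between the z axis of foot_a and the z axis of carrier, either way round below 0.2 rad) or (x of foot_b in the frame of well_b between -0.006 and 0.006 m and y of foot_b in the frame of well_b between -0.006 and 0.006 m and z of foot_b in the frame of well_b between -0.004 and 0.005 m and angle between the z axis of foot_b and the z axis of carrier, either way round below 0.2 rad) or (x of foot_c in the frame of well_b between -0.006 and 0.006 m and y of foot_c in the frame of well_b between -0.006 and 0.006 m and z of foot_c in the frame of well_b between -0.004 and 0.005 m and angle between the z axis of foot_c and the z axis of carrier, either way round below 0.2 rad)) and ((x of foot_a in the frame of well_c between -0.006 and 0.006 m and y of foot_a in the frame of well_c between -0.006 and 0.006 m and z of foot_a in the frame of well_c between -0.004 and 0.005 m and angle between the z axis of foot_a and the z axis of carrier, either way round below 0.2 rad) or (x of foot_b in the frame of well_c between -0.006 and 0.006 m and y of foot_b in the frame of well_c between -0.006 and 0.006 m and z of foot_b in the frame of well_c between -0.004 and 0.005 m and angle between the z axis of foot_b and the z axis of carrier, either way round below 0.2 rad) or (x of foot_c in the frame of well_c between -0.006 and 0.006 m and y of foot_c in the frame of well_c between -0.006 and 0.006 m and z of foot_c in the frame of well_c between -0.004 and 0.005 m and angle between the z axis of foot_c and the z axis of carrier, either way round below 0.2 rad)) and contact force between each of foot_a, foot_b, foot_c and the fingers below 0.1 N and height (world z) of carrier below 0.006 m and angle between carrier's own z axis and vertical below 0.05 rad), for 0.2 s.
At the end, for the whole second after the job is handed in: The fingers hold the carrier, clear of the stand, still, in the air: middle point within 25 mm sideways and 20 mm in height of the view point, level within 0.12 rad, x axis along the lens axis (either way) within 0.17 rad; one small foot upright on the floor of each well, within 6 mm of its middle (((x of foot_a in the frame of well_a between -0.006 and 0.006 m and y of foot_a in the frame of well_a between -0.006 and 0.006 m and z of foot_a in the frame of well_a between -0.004 and 0.005 m and angle between the z axis of foot_a and the z axis of carrier, either way round below 0.2 rad) or (x of foot_b in the frame of well_a between -0.006 and 0.006 m and y of foot_b in the frame of well_a between -0.006 and 0.006 m and z of foot_b in the frame of well_a between -0.004 and 0.005 m and angle between the z axis of foot_b and the z axis of carrier, either way round below 0.2 rad) or (x of foot_c in the frame of well_a between -0.006 and 0.006 m and y of foot_c in the frame of well_a between -0.006 and 0.006 m and z of foot_c in the frame of well_a between -0.004 and 0.005 m and angle between the z axis of foot_c and the z axis of carrier, either way round below 0.2 rad)) and ((x of foot_a in the frame of well_b between -0.006 and 0.006 m and y of foot_a in the frame of well_b between -0.006 and 0.006 m and z of foot_a in the frame of well_b between -0.004 and 0.005 m and angle between the z axis of foot_a and the z axis of carrier, either way round below 0.2 rad) or (x of foot_b in the frame of well_b between -0.006 and 0.006 m and y of foot_b in the frame of well_b between -0.006 and 0.006 m and z of foot_b in the frame of well_b between -0.004 and 0.005 m and angle between the z axis of foot_b and the z axis of carrier, either way round below 0.2 rad) or (x of foot_c in the frame of well_b between -0.006 and 0.006 m and y of foot_c in the frame of well_b between -0.006 and 0.006 m and z of foot_c in the frame of well_b between -0.004 and 0.005 m and angle between the z axis of foot_c and the z axis of carrier, either way round below 0.2 rad)) and ((x of foot_a in the frame of well_c between -0.006 and 0.006 m and y of foot_a in the frame of well_c between -0.006 and 0.006 m and z of foot_a in the frame of well_c between -0.004 and 0.005 m and angle between the z axis of foot_a and the z axis of carrier, either way round below 0.2 rad) or (x of foot_b in the frame of well_c between -0.006 and 0.006 m and y of foot_b in the frame of well_c between -0.006 and 0.006 m and z of foot_b in the frame of well_c between -0.004 and 0.005 m and angle between the z axis of foot_b and the z axis of carrier, either way round below 0.2 rad) or (x of foot_c in the frame of well_c between -0.006 and 0.006 m and y of foot_c in the frame of well_c between -0.006 and 0.006 m and z of foot_c in the frame of well_c between -0.004 and 0.005 m and angle between the z axis of foot_c and the z axis of carrier, either way round below 0.2 rad)) and horizontal distance between carrier_mid and view_point below 0.025 m and z of carrier_mid in the frame of view_point between -0.02 and 0.02 m and angle between carrier's own z axis and vertical below 0.12 rad and angle between the x axis of carrier and the x axis of view_point, either way round below 0.17 rad and linear speed of carrier below 0.03 m/s and angular speed of carrier below 0.2 rad/s and contact force between carrier and the fingers above 2 N and contact force between carrier and camera_stand below 0.1 N); the arm keeps its last pose, push and grip.
It fails at once if a small foot is dropped (falls free by more than about 40 mm) ((linear speed of foot_a above 0.9 m/s and contact force between foot_a and anything else below 0.02 N) or (linear speed of foot_b above 0.9 m/s and contact force between foot_b and anything else below 0.02 N) or (linear speed of foot_c above 0.9 m/s and contact force between foot_c and anything else below 0.02 N)).
It fails at once if the inspection camera or its stand is touched (contact force between camera_stand and the arm above 1 N or contact force between camera_stand and the fingers above 1 N or contact force between camera_stand and carrier above 1 N).
It fails at once if the big foot is moved by more than 30 mm (distance of big_foot from where it was at the start of the episode above 0.03 m).
It fails at once if a bystander is moved by more than 30 mm (distance of any of mallet, bodkin, glue_jar, glue_brush, basket, splint_block, lid_hoop from where it was at the start of the episode above 0.03 m).
It also fails if it takes over 70 s, if anything falls off the work surface, if the arm or the gripper's body presses on something with over 40 N, if the wrist force passes 120 N, or if a joint passes its speed limit or range.

## Robot

A 7-joint arm with a two-finger parallel gripper is mounted at the origin on the work surface. World frame = base frame: x ahead of the robot, y to its left, z up, the work surface at z = 0. Lengths are in m, angles in degrees, forces in N, time in s.
With the tool pointing down it reaches from about 0.425 to 0.875 m from the base axis. Payload 4.7 kg.
Tool frame: the origin (TCP) lies between the finger pads; the fingertips stand env.finger_overhang ahead of it and the grasp point (between the pads) lies 5 mm behind it (env.finger_overhang is the distance from the TCP to the fingertips, in m); z points along the fingers, y is the line along which they close (so a half turn about z gives the same grasp; the last joint's range is limited). The gripper opens to 87 mm and grips with 3 to 60 N. Pads are 19 mm wide; open, the fingers measure 117 mm over their backs; the gripper's body (75 mm by 190 mm) begins 51 mm behind the grasp point.
Start: joints at [-64.166, 18.392, -4.016, 83.108, 1.295, 78.541, -3.26], TCP at [0.275, 0.589, 0.237] pointing down, gripper open.
Joint ranges: [-163.93, 163.93], [-17.29, 119.83], [-79.2, 71.16], [3.27, 140.29], [-89.18, 269.18], [5.43, 117.66], [-154.24, 154.24]. Speed limits (degrees/s): [147.25, 147.25, 180, 180, 180, 180, 180].

## Interface

Orientations are given as [roll, pitch, yaw] about the fixed x, y, z axes, in that order (R = Rz(yaw) Ry(pitch) Rx(roll)).
In Python, from cell import telemetry, eyes, env, models gives the robot as it stands. The module is installed in compiled form; this text tells all that it offers.
- The arm moves only by the tool drive_tool, never from a script. Its arguments are lists of equal length, an entry for each row: "angular": the turn, a rotation vector about the tool's x, y, z in rad, a list of three; "delta_pos": the shift along the tool's x, y, z in cm, a list of three; "gripper": the finger opening in cm, from 0 to 8.7. A call has 1 to 20 rows; each row shifts and turns the commanded pose from where the row before left it, along the tool's axes as they then stand; what a row does not reach is not made up. A row lasts 1/10 s, in which the tool goes at most 50 mm and 8.59 degrees, less where a joint would pass 70% of its speed; a pose out of reach is approached as far as the arm can. A call with a gripper value outside its range is refused whole. The fingers move at their own pace and stop on an object; "squeeze" is the grip in N (left out, the last holds). Time passes only in rows, so rows that do not move let the fingers close. It gives the time, the measured TCP pose, the force, the opening and the grip force at its end, in the units of the state.
- telemetry.get_obs(): the state, without advancing time (a new reading comes with each control period).
- eyes.read_camera(name): name is "scene" or "top"; returns a dict with "pixels" (480x640x3 uint8, red, green, blue), "mtx" (3x3 intrinsics, pixels), "D" ([k1, k2, p1, p2, k3] as OpenCV has them; the pictures are not rectified), "origin" and "orientation" of the camera in the world. Camera axes: x right, y down, z forward; pixel columns grow to the right and rows downward; lengths in m; the calibration is good to about 2 mm. A picture is of the moment at which its call begins. There is no depth.
- env.sign_off(): hands the job in; it is judged then, once.
Trained networks look in a picture, given as the dict that the camera call returned (one of the last four; its "shot" number tells which), for a name from the list of things; names that differ only in an ending like _2 or _b are one class to them, and where a whole thing is asked for, a point or a joint stands for the part that bears it (a point fixed in the world has none). Each returns a list of dicts, best first, with "p" (0 to 1); they miss things now and then, are a little off and sometimes report something else, mostly with a low value. They report only what shows in the picture. A call takes as long as a camera call. They do not tell look-alikes from the thing itself.
- models.search_frame(picture, target): "centre" ([column, row] in pixels, amid what is visible of it).
- models.cut_out(picture, target): "pixels" (480x640 bool, what is visible of it) and "centre" ([column, row] in pixels, amid what is visible of it).
The state is a dict: "time_s": time; "qpos": joint angles; "joint_velocities": joint speeds; "effort": joint torques, N m; "tool_pos": TCP position; "tool_rot": TCP orientation; "force": force on the tool from outside, world axes, zero at the start; "wrist_torque": the same for the moment, N m; "grip_width": finger opening in m; "grasp_force": force on a finger pad.
Only numpy, scipy, OpenCV 4.12 (cv2) and the standard library are available. Lean on these libraries where they do the work, as an engineer would, in place of code of your own. Each camera call takes 0.05 s, during which the arm holds its last target. There are 200 camera calls.

## Working session

There is one attempt and no reset: what is moved stays moved. The work goes in short steps, Python scripts to look and compute and a tool call to move; the robot and the scene stay as the last step left them, time stands still between calls to the robot, and variables do not carry over. Pictures are saved under pics/ and viewed, at most 10 in all, crops included, and the job is handed in when it is done.

Besides the shell and the picture viewer there is one more tool, called after "Call:" in YAML: its name, and indented under it one key for each argument. drive_tool: Moves the arm, as the interface text tells. Its arguments: {"type":"object","properties":{"angular":{"type":"array","items":{"type":"array","items":{"type":"number"}}},"delta_pos":{"type":"array","items":{"type":"array","items":{"type":"number"}}},"gripper":{"type":"array","items":{"type":"number"}},"squeeze":{"type":"number"}},"required":["angular","delta_pos","gripper"]}

```bash
mkdir -p pics
cat > h.py <<'E'
import numpy as np, cv2
from scipy.spatial.transform import Rotation as R
from cell import telemetry, eyes, env, models
def Rc(p):
    o=np.array(p["orientation"],float)
    if o.shape==(3,3): return o
    if o.size==4: return R.from_quat(o).as_matrix()
    return R.from_euler('xyz',o,degrees=True).as_matrix()
def ray(p,px):
    u=cv2.undistortPoints(np.array([[px]],float),np.array(p["mtx"],float),np.array(p["D"],float))[0,0]
    return np.array(p["origin"],float),Rc(p)@np.array([u[0],u[1],1.])
def at_z(p,px,z):
    o,d=ray(p,px); return o+d*(z-o[2])/d[2]
def proj(p,X):
    r=Rc(p).T; t=-r@np.array(p["origin"],float)
    return cv2.projectPoints(np.array(X,float).reshape(-1,1,3),cv2.Rodrigues(r)[0],t,np.array(p["mtx"],float),np.array(p["D"],float))[0][:,0]
def tri(rs):
    A=0;b=0
    for o,d in rs:
        d=d/np.linalg.norm(d);M=np.eye(3)-np.outer(d,d);A=A+M;b=b+M@o
    return np.linalg.solve(A,b)
def save(p,n): cv2.imwrite("pics/"+n,p["pixels"][:,:,::-1])
E
python3 - <<'E'
from h import *
print(telemetry.get_obs(), env.finger_overhang)
for n in("scene","top"):
    p=eyes.read_camera(n);save(p,n+"0.png");print(n,p["origin"],p["orientation"],np.array(p["mtx"]).tolist(),p["D"])
    for t in("foot_a","big_foot","tray","carrier","handle","lens","camera_stand"):
        print(t,[(np.round(d["centre"]).tolist(),round(d["p"],2)) for d in models.search_frame(p,t)][:7])
E
```

```text
{'time_s': 0.0, 'qpos': array([-64.16694908,  18.4423779 ,  -4.01487028,  83.17500626,
         1.29564322,  78.54027111,  -3.25872134]), 'joint_velocities': array([ 0.03582891, -0.04040928, -0.00570084,  0.09048953,  0.0689019 ,
        0.17759676,  0.02704645]), 'effort': array([-3.51343788e-04, -4.91284883e+01, -4.04369496e-01, -3.12531245e+01,
       -6.39478443e-02,  4.34904615e-02,  2.05965980e-04]), 'tool_pos': array([0.27479322, 0.58847709, 0.23542287]), 'tool_rot': array([-1.79887621e+02,  6.52827515e-03,  1.54977487e+02]), 'force': array([ 0.42324378, -0.52275627, -0.03197313]), 'wrist_torque': array([0.00988174, 0.05500171, 0.00388439]), 'grasp_force': 0.0, 'grip_width': 0.08719596493917461} 0.014
scene [ 0.99690334 -0.38003812  1.02038936] [-146.13331772   -0.6380019    52.41225191] [[496.05234993593643, 0.0, 321.4943342167467], [0.0, 496.05234993593643, 244.90942644064998], [0.0, 0.0, 1.0]] [-0.02621293  0.          0.          0.          0.        ]
foot_a [([412.0, 238.0], 0.79), ([399.0, 198.0], 0.59), ([432.0, 165.0], 0.57), ([472.0, 201.0], 0.51), ([455.0, 185.0], 
[... 201 characters left out ...]
0], 0.87), ([329.0, 304.0], 0.19)]
camera_stand [([149.0, 378.0], 0.84)]
top [0.31509897 0.00277627 1.36326515] [-168.42436619   -0.27134634  -91.89670444] [[456.24037416294016, 0.0, 320.8394713600761], [0.0, 456.24037416294016, 236.0560384326864], [0.0, 0.0, 1.0]] [-0.09708774  0.          0.          0.          0.        ]
foot_a [([330.0, 236.0], 0.71), ([173.0, 260.0], 0.62), ([168.0, 291.0], 0.62), ([243.0, 241.0], 0.45), ([174.0, 236.0], 0.44)]
big_foot [([251.0, 263.0], 0.55)]
tray [([231.0, 258.0], 0.88)]
carrier [([332.0, 238.0], 0.66), ([332.0, 307.0], 0.44), ([296.0, 181.0], 0.23)]
handle [([332.0, 233.0], 0.78)]
lens [([476.0, 232.0], 0.56)]
camera_stand [([470.0, 241.0], 0.86)]
```

View pics/scene0.png

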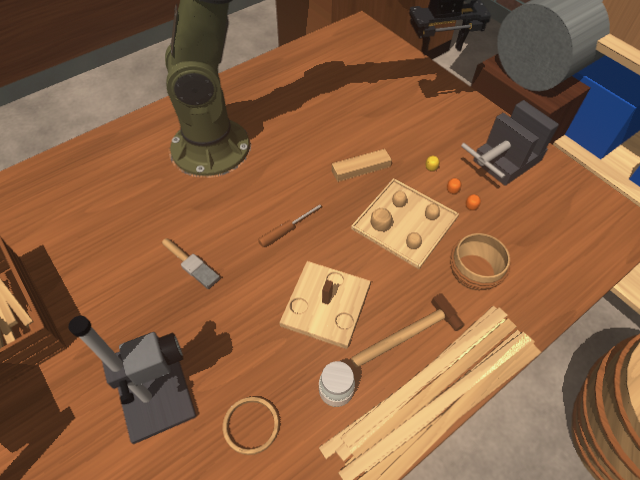

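View pics/top0.png

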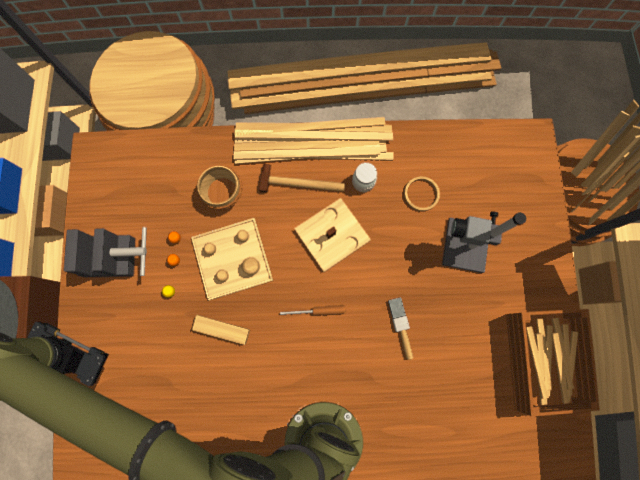

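The small feet stand in the tray at scene (412,240), (400,198), (432,211), and in the top view at (209,249), (242,237), (222,275). The big foot is at scene (382,219) / top (251,266). Look-alikes outside the tray are yellow (432,163) and orange (454,185) and (473,202), so they are rejected. The carrier is at scene (327,305), and the lens barrel at scene (172,347) faces the carrier side.

Run:
```python
from h import *
from scipy.optimize import minimize
ps=eyes.read_camera("scene");pt=eyes.read_camera("top")
def crop(p,x0,y0,w,h,s=4): return cv2.resize(p["pixels"][y0:y0+h,x0:x0+w,::-1],None,fx=s,fy=s,interpolation=cv2.INTER_CUBIC)
c=lambda *a:crop(*a)
a=np.hstack([c(ps,275,252,100,75+25),c(pt,285,195,100,100)])   # 800x400
b=np.hstack([c(ps,350,175,115,50),np.zeros((200,340,3),np.uint8)])
b=np.hstack([crop(ps,125,325,66,50),crop(pt,430,200,66,50),crop(ps,365,180,68,50)])
cv2.imwrite("pics/c1.png",np.vstack([a,b]))
# feet
S={};T={}
for p,n,D,roi in((ps,"s",S,(350,180,460,268)),(pt,"t",T,(190,218,273,300))):
    for t in("foot_a","big_foot"):
        for d in models.cut_out(p,t):
            u,v=d["centre"]
            if roi[0]<u<roi[2] and roi[1]<v<roi[3]:
                m=d["pixels"];ys,xs=np.nonzero(m);
                print(n,t,round(d["p"],2),np.round([u,v],1),m.sum(),xs.min(),xs.max(),ys.min(),ys.max(),np.round(at_z(p,((xs.min()+xs.max())/2,(ys.min()+ys.max())/2),.025 if t[0]=='f' else .032),4))
M={}
for p,n in((ps,"s"),(pt,"t")):
    d=models.cut_out(p,"carrier")
    print(n,[(x["p"],x["centre"],x["pixels"].sum()) for x in d][:3]);M[n]=(p,d[0]["pixels"])
def hull(p,x,y,yaw):
    im=np.zeros((480*4,640*4),np.uint8);Rz=R.from_euler('z',yaw).as_matrix()
    for bx,by,z0,z1,cy in((.079,.085,0,.02,0),(.008,.014,.02,.082,.006)):
        X=np.array([[i*bx,cy+j*by,z] for i in(-1,1) for j in(-1,1) for z in(z0,z1)])@Rz.T+[x,y,0]
        cv2.fillConvexPoly(im,cv2.convexHull(np.round(proj(p,X)*4+1.5).astype(np.int32)),1)
    return cv2.resize(im.astype(np.float32),(640,480),interpolation=cv2.INTER_AREA)
def cost(q,sc=1): return sum(np.abs(hull(p,*q)-m).sum() for p,m in M.values())
x0,y0,_=at_z(ps,(327,305),.02)
for k in range(8):
    best=min((minimize(cost,[x0,y0,w],method="Nelder-Mead",options=dict(initial_simplex=[[x0,y0,w],[x0+.02,y0,w],[x0,y0+.02,w],[x0,y0,w+.2]],xatol=1e-4,fatol=.1)) for w in [k*np.pi/4-np.pi]),key=lambda r:r.fun)
    print(np.round(best.x,4),np.degrees(best.x[2]).round(1),best.fun)
for t in("lens","camera_stand"):
    for p in(ps,pt): print(t,[(np.round(d["centre"],1),d["p"]) for d in models.search_frame(p,t)][:2])
```

```text
s foot_a 0.56 [436.  209.8] 173 426 439 204 218 [0.5626 0.3248 0.025 ]
s foot_a 0.54 [410.6 240.2] 209 406 421 232 248 [0.5985 0.2241 0.025 ]
s foot_a 0.49 [453.9 185.6] 183 447 461 179 193 [0.5372 0.4297 0.025 ]
s big_foot 0.71 [386.8 218.9] 395 371 391 208 230 [0.5059 0.199  0.032 ]
t foot_a 0.7 [223.1 275.6] 150 216 229 269 282 [0.4793 0.2817 0.025 ]
t foot_a 0.68 [243.4 238. ] 117 237 249 230 242 [0.5965 0.2208 0.025 ]
t foot_a 0.56 [208.9 246. ] 113 203 215 243 254 [0.5616 0.3231 0.025 ]
t big_foot 0.7 [250.6 266.5] 233 242 259 258 274 [0.5041 0.1975 0.032 ]
s [(0.91, [325.0, 300.7], np.int64(4955)), (0.67, [416.5, 330.1], np.int64(1686))]
t [(0.76, [331.1, 237.9], np.int64(2918))]
[ 0.5965 -0.0453 -2.5728] -147.4 227.3125
[ 0.5966 -0.0454 -2.5682] -147.1 226.0
[ 0.5962 -0.048  -0.9497] -54.4 1071.3125
[ 0.5962 -0.0478 -0.9496] -54.4 1075.3125
[ 0.5965 -0.0453  0.5688] 32.6 227.3125
[ 0.5966 -0.0454  0.5734] 32.9 226.0
[ 0.5962 -0.048   2.1919] 125.6 1071.3125
[ 0.5962 -0.0478  2.192 ] 125.6 1075.3125
lens [(array([141.7, 359.6]), 0.67)]
lens [(array([473.8, 229.4]), 0.94)]
camera_stand [(array([146.7, 380.1]), 0.83)]
camera_stand [(array([292.4, 183.2]), 0.67), (array([470.4, 239.6]), 0.61)]
```

View pics/c1.png

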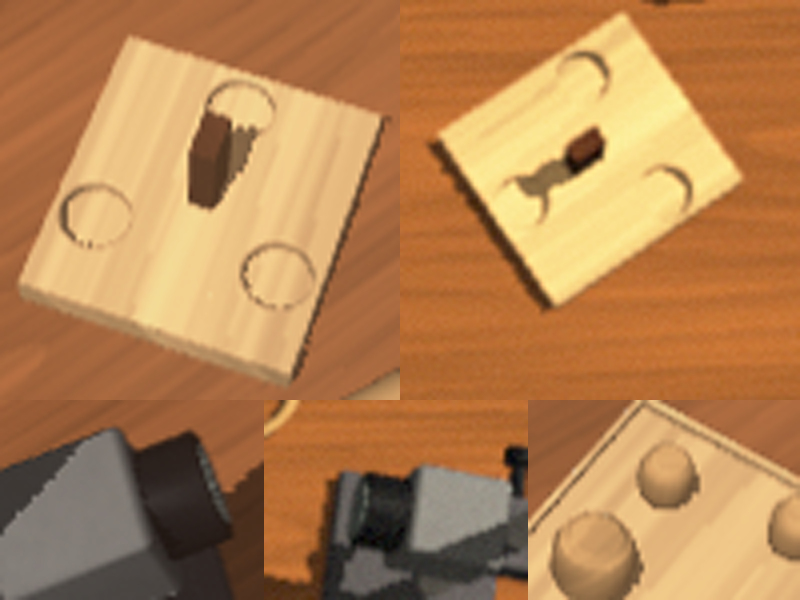

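Run:
```python
from h import *
from scipy.optimize import minimize
ps=eyes.read_camera("scene");pt=eyes.read_camera("top")
for px in((335,278),(299,306),(344.5,321)): print("well s",at_z(ps,px,.02).round(4))
for w in(32.8,-147.2):
    Rz=R.from_euler('z',w,degrees=True).as_matrix()
    W=np.array([(0,.062,0.02),(-.054,-.031,.02),(.054,-.031,.02),(0,.006,.082)])@Rz.T+[.5966,-.0454,0]
    print(w,W.round(4).tolist(),proj(ps,W).round(1).tolist(),proj(pt,W).round(1).tolist())
print("handle top s ~ (329,281), t ~(331.5,229)")
L=tri([ray(ps,(178,346)),ray(pt,(454.8,227.5))]);print("lens",L,proj(ps,L),proj(pt,L))
print("foot3",at_z(ps,(365+ (667-528)/4,180+ 75/4),.025))
# stand fit
M=[]
for p,roi in((ps,(140,380)),(pt,(470,240))):
    for d in models.cut_out(p,"camera_stand"):
        if np.hypot(d["centre"][0]-roi[0],d["centre"][1]-roi[1])<35: M.append((p,d["pixels"]));print(d["p"],d["centre"],d["pixels"].sum());break
def sil(p,q):
    x,y,w,zl,xl,dep=q;Rz=R.from_euler('z',w).as_matrix();im=np.zeros((1920,2560),np.uint8)
    B=[(-.065,.065,-.075,.075,0,.018),(.024,.046,-.011,.011,0,.364),(xl+.028,xl+.028+dep,-.031,.031,zl-.031,zl+.031)]
    Xs=[np.array([[a,b,c] for a in o[:2] for b in o[2:4] for c in o[4:]]) for o in B]
    th=np.linspace(0,2*np.pi,24);Xs.append(np.array([[xx,.026*np.cos(t),zl+.026*np.sin(t)] for t in th for xx in(xl,xl+.028)]))
    for X in Xs: cv2.fillConvexPoly(im,cv2.convexHull(np.round(proj(p,X@Rz.T+[x,y,0])*4+1.5).astype(np.int32)),1)
    return cv2.resize(im.astype(np.float32),(640,480),interpolation=cv2.INTER_AREA)
cost=lambda q:sum(np.abs(sil(p,q)-m).sum() for p,m in M)
b0=at_z(pt,(467,245),.018);best=None
for w in(-1.9,-1.57,-1.25):
    q0=np.array([b0[0],b0[1],w,L[2],-.04,.07])
    sx=np.vstack([q0]+[q0+np.eye(6)[i]*[.03,.03,.25,.02,.03,.03][i] for i in range(6)])
    r=minimize(cost,q0,method="Nelder-Mead",options=dict(initial_simplex=sx,maxfev=500,xatol=1e-4,fatol=.1))
    x,y,a,zl,xl,_=r.x;c=np.array([np.cos(a),np.sin(a)]);l=np.array([x,y])+xl*c
    print(r.fun,r.x.round(4),"deg",np.degrees(a).round(1),"lens",l.round(4),zl.round(4),"view",(l-.18*c).round(4))
    if best is None or r.fun<best.fun: best=r
v=[]
for p,(x0,y0) in((ps,(50,300)),(pt,(400,180))):
    im=p["pixels"][:,:,::-1].copy();e=cv2.findContours((sil(p,best.x)>.5).astype(np.uint8),0,1)[0];cv2.drawContours(im,e,-1,(0,255,0),1)
    v.append(cv2.resize(im[y0:y0+150,x0:x0+150],(400,400),interpolation=0))
cv2.imwrite("pics/c2.png",np.hstack(v))
```

```text
well s [0.5641 0.0068 0.02  ]
well s [ 0.5719 -0.1025  0.02  ]
well s [ 0.6624 -0.0445  0.02  ]
32.8 [[0.563, 0.0067, 0.02], [0.568, -0.1007, 0.02], [0.6588, -0.0422, 0.02], [0.5933, -0.0404, 0.082]] [[334.7, 277.7], [298.6, 304.3], [344.3, 319.2], [327.3, 284.4]] [[314.7, 245.0], [350.4, 242.3], [329.8, 213.5], [330.5, 230.2]]
-147.2 [[0.6302, -0.0975, 0.02], [0.6252, 0.0099, 0.02], [0.5344, -0.0486, 0.02], [0.5999, -0.0504, 0.082]] [[316.5, 323.7], [352.8, 295.8], [308.3, 281.7], [325.5, 289.0]] [[348.4, 222.1], [313.0, 224.8], [333.5, 253.9], [333.9, 227.9]]
handle top s ~ (329,281), t ~(331.5,229)
lens [ 0.57056499 -0.36931711  0.17743619] [[176.46359438 346.18305013]] [[453.83988751 227.17044448]]
foot3 [0.48260024 0.28524192 0.025     ]
0.92 [146.2, 378.4] 7763
0.9 [470.2, 238.4] 2789
1884.0625 [ 0.554  -0.4433 -1.806   0.1741 -0.0775  0.0939] deg -103.5 lens [ 0.5721 -0.3679] 0.1741 view [ 0.614  -0.1928]
2136.875 [ 0.555  -0.4416 -1.8134  0.1881 -0.0758  0.0924] deg -103.9 lens [ 0.5732 -0.3681] 0.1881 view [ 0.6165 -0.1934]
2391.4375 [ 0.556  -0.4412 -1.7903  0.197  -0.077   0.0932] deg -102.6 lens [ 0.5727 -0.3661] 0.197 view [ 0.6119 -0.1904]
```

View pics/c2.png

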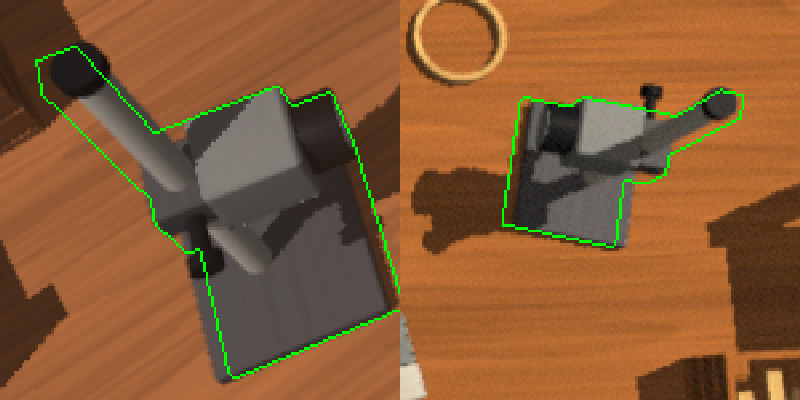

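Run:
```python
from h import *
from scipy.optimize import minimize
ps=eyes.read_camera("scene");pt=eyes.read_camera("top")
M=[]
for p,roi in((ps,(140,380)),(pt,(470,240))):
    for d in models.cut_out(p,"camera_stand"):
        if np.hypot(d["centre"][0]-roi[0],d["centre"][1]-roi[1])<35: M.append((p,d["pixels"]));break
def sil(p,q):
    x,y,w,zl,xl,dep,bx,by=q;Rz=R.from_euler('z',w).as_matrix();im=np.zeros((1920,2560),np.uint8)
    B=[(bx-.065,bx+.065,by-.075,by+.075,0,.018),(.024,.046,-.011,.011,0,.364),(xl+.028,xl+.028+dep,-.031,.031,zl-.031,zl+.031)]
    Xs=[np.array([[a,b,c] for a in o[:2] for b in o[2:4] for c in o[4:]]) for o in B]
    th=np.linspace(0,2*np.pi,24);Xs.append(np.array([[xx,.026*np.cos(t),zl+.026*np.sin(t)] for t in th for xx in(xl,xl+.028)]))
    for X in Xs: cv2.fillConvexPoly(im,cv2.convexHull(np.round(proj(p,X@Rz.T+[x,y,0])*4+1.5).astype(np.int32)),1)
    return cv2.resize(im.astype(np.float32),(640,480),interpolation=cv2.INTER_AREA)
cost=lambda q:sum(np.abs(sil(p,q)-m).sum() for p,m in M)
best=None
for w in(-1.85,-1.6):
  for by in(-.04,.04):
    q0=np.array([.555,-.44,w,.185,-.07,.07,0,by])
    sx=np.vstack([q0]+[q0+np.eye(8)[i]*[.03,.03,.25,.02,.03,.03,.02,.03][i] for i in range(8)])
    r=minimize(cost,q0,method="Nelder-Mead",options=dict(initial_simplex=sx,maxfev=900,xatol=1e-4,fatol=.1))
    x,y,a,zl,xl=r.x[:5];c=np.array([np.cos(a),np.sin(a)]);l=np.array([x,y])+xl*c
    print(r.fun,r.x.round(4),"deg",np.degrees(a).round(1),"lens",l.round(4),zl.round(4),"view",(l-.18*c).round(4))
    if best is None or r.fun<best.fun: best=r
v=[]
for p,(x0,y0) in((ps,(50,300)),(pt,(400,180))):
    im=p["pixels"][:,:,::-1].copy();e=cv2.findContours((sil(p,best.x)>.5).astype(np.uint8),0,1)[0];cv2.drawContours(im,e,-1,(0,255,0),1)
    v.append(cv2.resize(im[y0:y0+150,x0:x0+150],(400,400),interpolation=0))
cv2.imwrite("pics/c3.png",np.hstack(v))
```

```text
859.0625 [ 5.5380e-01 -4.3920e-01 -1.7938e+00  1.7320e-01 -7.4900e-02  6.9200e-02
  1.4200e-02  1.3000e-03] deg -102.8 lens [ 0.5704 -0.3662] 0.1732 view [ 0.6102 -0.1906]
712.1875 [ 5.5690e-01 -4.3500e-01 -1.7876e+00  1.7810e-01 -7.0300e-02  9.3500e-02
  1.8900e-02 -6.0000e-04] deg -102.4 lens [ 0.5721 -0.3664] 0.1781 view [ 0.6108 -0.1906]
811.5625 [ 5.5490e-01 -4.3830e-01 -1.7962e+00  1.7580e-01 -7.3200e-02  7.0000e-02
  1.5400e-02  5.0000e-04] deg -102.9 lens [ 0.5712 -0.367 ] 0.1758 view [ 0.6115 -0.1915]
720.375 [ 5.565e-01 -4.337e-01 -1.775e+00  1.759e-01 -6.870e-02  9.490e-02
  2.060e-02  3.000e-04] deg -101.7 lens [ 0.5704 -0.3665] 0.1759 view [ 0.6069 -0.1902]
```

View pics/c3.png

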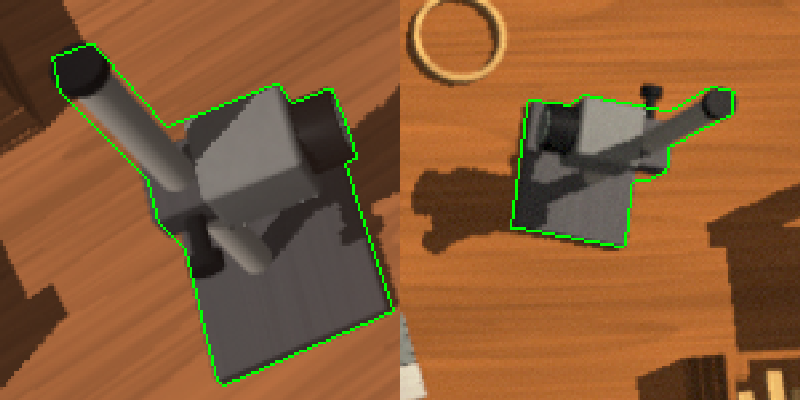

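Top and scene fits agree. The view point is about (0.609,-0.191,0.178) and the lens axis yaw about -102°. The carrier is at (0.597,-0.045) with yaw 32.8°. The well positions seen in the picture confirm that yaw and rule out its half turn. The feet are at A (.598,.222), B (.562,.324) and C (.481,.284). I'll start with B.

Call:
drive_tool:
  angular:
    - [0,0,0.1437]
    - [0,0,0.1437]
    - [0,0,0.1437]
    - [0,0,0.1437]
    - [0,0,0.1437]
    - [0,0,0.1437]
    - [0,0,0]
    - [0,0,0]
    - [0,0,0]
    - [0,0,0]
    - [0,0,0]
    - [0,0,0]
    - [0,0,0]
    - [0,0,0]
    - [0,0,0]
    - [0,0,0]
    - [0,0,0]
    - [0,0,0]
    - [0,0,0]
    - [0,0,0]
  delta_pos:
    - [0,0,0]
    - [0,0,0]
    - [0,0,0]
    - [0,0,0]
    - [0,0,0]
    - [0,0,0]
    - [-3.3,2.05,0]
    - [-3.3,2.05,0]
    - [-3.3,2.05,0]
    - [-3.3,2.05,0]
    - [-3.3,2.05,0]
    - [-3.3,2.05,0]
    - [-3.3,2.05,0]
    - [-3.3,2.05,0]
    - [-3.3,2.05,0]
    - [-3.3,2.05,0]
    - [0,0,4.5]
    - [0,0,4.5]
    - [0,0,4.5]
    - [0,0,0]
  gripper: [6.5,6.5,6.5,6.5,6.5,6.5,6.5,6.5,6.5,6.5,6.5,6.5,6.5,6.5,6.5,6.5,6.5,6.5,6.5,6.5]
  squeeze: 10

```text
time_s: 3.8
tool_pos: [0.5565, 0.3235, 0.0945]
tool_rot: [-179.3, 0.2, 105.6]
force: [-0.4, 0.7, -1.1]
grip_width: 0.0653
grasp_force: 0.0
```

```bash
cat >> h.py <<'E'
def go(x,y,z,yaw=None):
    s=telemetry.get_obs();Rt=R.from_euler('xyz',s["tool_rot"],degrees=True)
    if yaw is not None:
        dy=(yaw-s["tool_rot"][2]+180)%360-180
        Rn=R.from_euler('xyz',[180,0,s["tool_rot"][2]+dy],degrees=True)
        print("rot total rad",(Rt.inv()*Rn).as_rotvec().round(4));Rt2=Rn
    else: Rt2=Rt
    d=np.array([x,y,z])-s["tool_pos"];yw=Rt2.as_euler('xyz')[2]
    Rd=R.from_euler('xyz',[np.pi,0,yw])
    print("t",s["time_s"],"pos",s["tool_pos"].round(4),s["tool_rot"].round(2),"w",s["grip_width"].round(4),"F",s["grasp_force"],"shift cm",(Rd.inv().apply(d)*100).round(2))
E
python3 -c "
from h import *
go(.562,.324,.031,105.6)"
```

```text
rot total rad [-0.0127  0.0041 -0.0004]Traceback (most recent call last):
  File "<string>", line 3, in <module>
    go(.562,.324,.031,105.6)
    ~~^^^^^^^^^^^^^^^^^^^^^^
  File "h.py", line 32, in go
    print("t",s["time_s"],"pos",s["tool_pos"].round(4),s["tool_rot"].round(2),"w",s["grip_width"].round(4),"F",s["grasp_force"],"shift cm",(Rd.inv().apply(d)*100).round(2))
                                                                                  ^^^^^^^^^^^^^^^^^^^^^
AttributeError: 'float' object has no attribute 'round'
```

Call:
drive_tool:
  angular:
    - [0,0,0]
  delta_pos:
    - [0,0,0]
  gripper: [6.5]

```text
time_s: 3.9
tool_pos: [0.561, 0.3262, 0.1019]
tool_rot: [-180.0, 0.0, 105.6]
force: [-0.1, 1.4, 0.9]
grip_width: 0.0649
grasp_force: 0.0
```

```bash
python3 -c "
from h import *
go(.562,.324,.031,105.6)"
```

```text
rot total rad [-0.0008  0.0004 -0.0003]Traceback (most recent call last):
  File "<string>", line 3, in <module>
    go(.562,.324,.031,105.6)
    ~~^^^^^^^^^^^^^^^^^^^^^^
  File "h.py", line 32, in go
    print("t",s["time_s"],"pos",s["tool_pos"].round(4),s["tool_rot"].round(2),"w",s["grip_width"].round(4),"F",s["grasp_force"],"shift cm",(Rd.inv().apply(d)*100).round(2))
                                                                                  ^^^^^^^^^^^^^^^^^^^^^
AttributeError: 'float' object has no attribute 'round'
```

Call:
drive_tool:
  angular:
    - [0,0,0]
    - [0,0,0]
    - [0,0,0]
    - [0,0,0]
    - [0,0,0]
    - [0,0,0]
    - [0,0,0]
    - [0,0,0]
    - [0,0,0]
    - [0,0,0]
  delta_pos:
    - [-0.2,0.05,2.4]
    - [0,0,2.4]
    - [0,0,1.5]
    - [0,0,0.8]
    - [0,0,0]
    - [0,0,0]
    - [0,0,0]
    - [0,0,0]
    - [0,0,0]
    - [0,0,0]
  gripper: [6.5,6.5,6.5,6.5,6.5,3,3,3,3,3]
  squeeze: 10

```text
time_s: 4.9
tool_pos: [0.5623, 0.3245, 0.031]
tool_rot: [180.0, -0.0, 105.6]
force: [-0.5, -0.7, 1.4]
grip_width: 0.0357
grasp_force: 10.0
```

```bash
sed -i 's/s\["grip_width"\].round(4)/round(float(s["grip_width"]),4)/' h.py; python3 -c "
from h import *
go(.562,.324,.031,105.6)"
```

```text
rot total rad [ 0.0006 -0.0002 -0.0004]
t 4.9 pos [0.5623 0.3245 0.031 ] [ 1.7997e+02 -1.0000e-02  1.0557e+02] w 0.0357 F 10.00033168878872 shift cm [-0.04 -0.04 -0.  ]
```

Call:
drive_tool:
  angular:
    - [0,0,0]
    - [0,0,0]
    - [0,0,0]
    - [0,0,0]
    - [0,0,0]
    - [0,0,0]
    - [0,0,0]
    - [0,0,0]
    - [0,0,0]
    - [0,0,0]
    - [0,0,0]
    - [0,0,-0.1013]
    - [0,0,-0.1013]
    - [0,0,-0.1013]
    - [0,0,0]
    - [0,0,0]
    - [0,0,0]
    - [0,0,0]
  delta_pos:
    - [0,0,-2]
    - [0,0,-4]
    - [0,0,-4]
    - [-3.83,-1.055,0]
    - [-3.83,-1.055,0]
    - [-3.83,-1.055,0]
    - [-3.83,-1.055,0]
    - [-3.83,-1.055,0]
    - [-3.83,-1.055,0]
    - [-3.83,-1.055,0]
    - [-3.83,-1.055,0]
    - [0,0,0]
    - [0,0,0]
    - [0,0,0]
    - [0,0,2.5]
    - [0,0,2.5]
    - [0,0,0]
    - [0,0,0]
  gripper: [3,3,3,3,3,3,3,3,3,3,3,3,3,3,3,3,3,3]

```text
time_s: 6.7
tool_pos: [0.5629, 0.0065, 0.0807]
tool_rot: [-180.0, -0.0, 123.0]
force: [0.6, 0.5, -0.2]
grip_width: 0.0351
grasp_force: 10.0
```

Run:
```python
from h import *
go(.563,.0067,.037,122.8)
ps=eyes.read_camera("scene");pt=eyes.read_camera("top")
s=telemetry.get_obs();X=s["tool_pos"]+[0,0,-.026]   # foot base expected
print("TCP px",proj(ps,s["tool_pos"]),proj(pt,s["tool_pos"]),"base",proj(ps,X))
k=lambda p,x,y,w,h:cv2.resize(p["pixels"][y:y+h,x:x+w,::-1],None,fx=4,fy=4,interpolation=cv2.INTER_CUBIC)
cv2.imwrite("pics/d1.png",np.hstack([k(ps,275,235,100,115),k(pt,280,190,100,115)]))
```

```text
rot total rad [-0.0007 -0.0002  0.0031]
t 6.7 pos [0.5629 0.0065 0.0807] [-1.7996e+02 -1.0000e-02  1.2298e+02] w 0.0351 F 9.999976016697474 shift cm [0.01 0.02 4.37]
TCP px [[335.83335212 264.08538137]] [[314.53173633 240.74330336]] base [[335.42968459 270.11191883]]
```

View pics/d1.png

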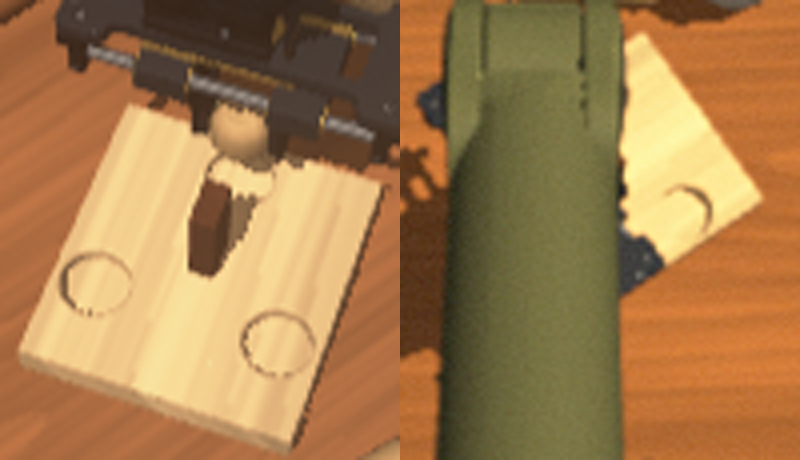

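```bash
cat >> h.py <<'E'
PR=np.array([(0,.010),(.006,.0145),(.014,.018),(.028,.018),(.034,.0145),(.038,.011)])
def footsil(p,b,off=(0,0)):
    th=np.linspace(0,2*np.pi,40);X=np.array([[b[0]+r*np.cos(t),b[1]+r*np.sin(t),b[2]+z] for z,r in PR for t in th])
    im=np.zeros((1920,2560),np.uint8);cv2.fillConvexPoly(im,cv2.convexHull(np.round((proj(p,X)+off)*4+1.5).astype(np.int32)),1)
    return cv2.resize(im.astype(np.float32),(640,480),interpolation=cv2.INTER_AREA)
E
python3 - <<'E'
from h import *
ps=eyes.read_camera("scene");s=telemetry.get_obs();b=s["tool_pos"]-[0,0,.026]
n=0
for d in models.cut_out(ps,"foot_a"):
    if np.hypot(d["centre"][0]-335,d["centre"][1]-268)<15:
        m=d["pixels"];ys,xs=np.nonzero(m);print(d["p"],d["centre"],m.sum(),xs.min(),xs.max(),ys.min(),ys.max())
f=footsil(ps,b);ys,xs=np.nonzero(f>.5);print("pred",xs.min(),xs.max(),ys.min(),ys.max(),f.sum())
im=ps["pixels"][:,:,::-1].copy();big=cv2.resize(im[250:295,305:365],None,fx=10,fy=10,interpolation=cv2.INTER_CUBIC)
c=cv2.findContours((cv2.resize(f[250:295,305:365],None,fx=10,fy=10)>.5).astype(np.uint8),0,1)[0];cv2.drawContours(big,c,-1,(0,255,0),1)
cv2.imwrite("pics/d2.png",big)
E
```

```text
0.65 [337.9, 266.5] 208 327 342 258 274
pred 328 343 257 274 237.375
```

View pics/d2.png

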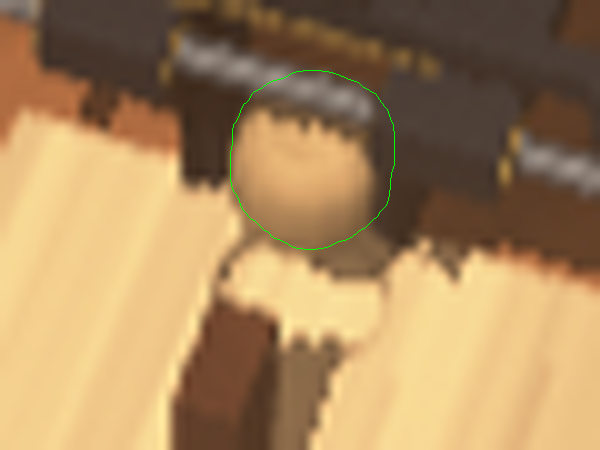

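Call:
drive_tool:
  angular:
    - [0,0,0]
    - [0,0,0]
    - [0,0,0]
    - [0,0,0]
    - [0,0,0]
    - [0,0,0]
  delta_pos:
    - [0,0.2,1.2]
    - [0,0,1.2]
    - [0,0,0.8]
    - [0,0,0.6]
    - [0,0,0.5]
    - [0,0,0]
  gripper: [3,3,3,3,3,3]

```text
time_s: 7.5
tool_pos: [0.5643, 0.0075, 0.0367]
tool_rot: [-179.9, -0.0, 123.0]
force: [-0.5, 0.0, 0.4]
grip_width: 0.0356
grasp_force: 10.0
```

Call:
drive_tool:
  angular:
    - [0,0,0]
  delta_pos:
    - [0,0,0]
  gripper: [3]

```text
time_s: 7.6
tool_pos: [0.5649, 0.0075, 0.0376]
tool_rot: [180.0, 0.0, 123.0]
force: [-0.3, 0.9, -0.5]
grip_width: 0.0352
grasp_force: 10.0
```

Call:
drive_tool:
  angular:
    - [0,0,0]
    - [0,0,0]
    - [0,0,0]
    - [0,0,0]
    - [0,0,0]
    - [0,0,0]
    - [0,0,0]
    - [0,0,0]
    - [0,0,0]
    - [0,0,0]
    - [0,0,0]
    - [0,0,0]
    - [0,0,0]
    - [0,0,0]
    - [0,0,0]
  delta_pos:
    - [0,0,0]
    - [0,0,0]
    - [0,0,0]
    - [0,0,0]
    - [0,0,-2]
    - [0,0,-4]
    - [0,0,-4]
    - [2.72,2.435,0]
    - [2.72,2.435,0]
    - [2.72,2.435,0]
    - [2.72,2.435,0]
    - [2.72,2.435,0]
    - [2.72,2.435,0]
    - [0,0,3.5]
    - [0,0,0]
  gripper: [6,6,6,6,6,6,6,6,6,6,6,6,6,6,6]

```text
time_s: 9.1
tool_pos: [0.5951, 0.2247, 0.0981]
tool_rot: [-179.5, -0.1, 123.2]
force: [-1.7, -0.8, -1.0]
grip_width: 0.0601
grasp_force: 0.0
```

```bash
cat >> h.py <<'E'
def chk(p,name,near,z):
    # fitted foot base position by mask vs model silhouette
    from scipy.optimize import minimize
    for d in models.cut_out(p,name):
        if np.hypot(d["centre"][0]-near[0],d["centre"][1]-near[1])<12:
            m=d["pixels"].astype(float);g=at_z(p,d["centre"],z+.02)[:2]
            r=minimize(lambda q:np.abs(footsil(p,[q[0],q[1],z])-m).sum(),g,method="Nelder-Mead",options=dict(initial_simplex=[g,g+[.006,0],g+[0,.006]],xatol=2e-4,fatol=.1))
            print(name,d["p"],"base fit",r.x.round(4),"cost",r.fun,"area",m.sum());return r.x
    print("not found")
E
python3 - <<'E'
from h import *
go(.5985,.224,.031)
ps=eyes.read_camera("scene")
chk(ps,"foot_a",(335,272),.010)
k=lambda p,x,y,w,h:cv2.resize(p["pixels"][y:y+h,x:x+w,::-1],None,fx=5,fy=5,interpolation=cv2.INTER_CUBIC)
cv2.imwrite("pics/d3.png",k(ps,275,240,110,110))
E
```

```text
t 9.1 pos [0.5951 0.2247 0.0981] [-1.7954e+02 -8.0000e-02  1.2316e+02] w 0.0601 F 0.0 shift cm [-0.24  0.25  6.71]
foot_a 0.62 base fit [0.5655 0.0064] cost 22.6875 area 211.0
```

View pics/d3.png

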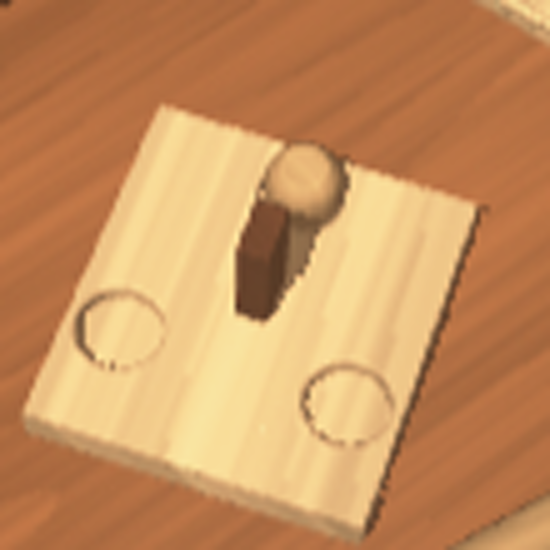

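Foot B stands upright in the upper well at scene (335,275), and its fitted base (.5655,.0064) matches the well. Next is A.

Call:
drive_tool:
  angular:
    - [0,0,0]
    - [0,0,0]
    - [0,0,0]
    - [0,0,0]
    - [0,0,0]
    - [0,0,0]
    - [0,0,0]
    - [0,0,0]
    - [0,0,0]
    - [0,0,0]
  delta_pos:
    - [0,0,2.4]
    - [0,0,2.4]
    - [0,0,1.5]
    - [0,0,0.85]
    - [0,0,0]
    - [0,0,0]
    - [0,0,0]
    - [0,0,0]
    - [0,0,0]
    - [0,0,0]
  gripper: [6,6,6,6,6,3,3,3,3,3]

```text
time_s: 10.2
tool_pos: [0.5988, 0.2242, 0.0317]
tool_rot: [179.9, 0.0, 123.0]
force: [-0.5, 0.3, 2.8]
grip_width: 0.0356
grasp_force: 10.0
```

Call:
drive_tool:
  angular:
    - [0,0,0]
    - [0,0,0]
    - [0,0,0]
    - [0,0,0]
    - [0,0,0]
    - [0,0,0]
    - [0,0,0]
    - [0,0,0]
    - [0,0,0]
    - [0,0,0]
    - [0,0,0]
    - [0,0,0]
    - [0,0,0]
    - [0,0,0]
  delta_pos:
    - [0,0,-2]
    - [0,0,-4]
    - [0,0,-4]
    - [-3.69,-1.32,0]
    - [-3.69,-1.32,0]
    - [-3.69,-1.32,0]
    - [-3.69,-1.32,0]
    - [-3.69,-1.32,0]
    - [-3.69,-1.32,0]
    - [-3.69,-1.32,0]
    - [0,0,2.5]
    - [0,0,2.5]
    - [0,0,0]
    - [0,0,0]
  gripper: [3,3,3,3,3,3,3,3,3,3,3,3,3,3]

```text
time_s: 11.6
tool_pos: [0.6613, -0.0426, 0.081]
tool_rot: [-180.0, -0.0, 123.0]
force: [1.1, 0.9, 0.1]
grip_width: 0.0355
grasp_force: 10.0
```

Run:
```python
from h import *
go(.662,-.0428,.038)
ps=eyes.read_camera("scene");s=telemetry.get_obs();b=s["tool_pos"]-[0,0,.0267]
f=footsil(ps,b);ys,xs=np.nonzero(f>.5);c=(xs.mean(),ys.mean());print("pred",xs.min(),xs.max(),ys.min(),ys.max())
chk(ps,"foot_a",c,b[2])
for d in models.cut_out(ps,"foot_a"):
    if np.hypot(d["centre"][0]-c[0],d["centre"][1]-c[1])<15:
        m=d["pixels"];y,x=np.nonzero(m);print(d["p"],x.min(),x.max(),y.min(),y.max())
```

```text
t 11.6 pos [ 0.6613 -0.0426  0.081 ] [-1.7995e+02 -4.0000e-02  1.2301e+02] w 0.0355 F 10.00004121742677 shift cm [-0.06  0.05  4.3 ]
pred 338 355 300 318
foot_a 0.46 base fit [ 0.6618 -0.0435] cost 84.5 area 182.0
0.46 338 353 300 318
```

Call:
drive_tool:
  angular:
    - [0,0,0]
    - [0,0,0]
    - [0,0,0]
    - [0,0,0]
    - [0,0,0]
    - [0,0,0]
    - [0,0,0]
  delta_pos:
    - [0,0,1.2]
    - [0,0,1.2]
    - [0,0,0.8]
    - [0,0,0.6]
    - [0,0,0.5]
    - [0,0,0]
    - [0,0,0]
  gripper: [3,3,3,3,3,3,3]

```text
time_s: 12.45
tool_pos: [0.6617, -0.043, 0.0381]
tool_rot: [180.0, 0.0, 123.0]
force: [-0.7, 0.4, -0.3]
grip_width: 0.0357
grasp_force: 10.0
```

Call:
drive_tool:
  angular:
    - [0,0,0]
    - [0,0,0]
    - [0,0,0]
    - [0,0,0]
    - [0,0,0]
    - [0,0,0]
    - [0,0,0]
    - [0,0,0]
    - [0,0,0]
    - [0,0,0]
    - [0,0,0]
    - [0,0,0]
    - [0,0,0]
    - [0,0,0]
    - [0,0,0]
    - [0,0,0]
    - [0,0,0]
    - [0,0,0]
  delta_pos:
    - [0,0,0]
    - [0,0,0]
    - [0,0,0]
    - [0,0,0]
    - [0,0,-2]
    - [0,0,-4]
    - [0,0,-4]
    - [4.15,0.316,0]
    - [4.15,0.316,0]
    - [4.15,0.316,0]
    - [4.15,0.316,0]
    - [4.15,0.316,0]
    - [4.15,0.316,0]
    - [4.15,0.316,0]
    - [4.15,0.316,0]
    - [4.15,0.316,0]
    - [0,0,3.5]
    - [0,0,0]
  gripper: [6,6,6,6,6,6,6,6,6,6,6,6,6,6,6,6,6,6]

```text
time_s: 14.25
tool_pos: [0.4786, 0.2857, 0.0996]
tool_rot: [-179.6, 0.0, 123.2]
force: [-0.7, -1.0, -0.8]
grip_width: 0.0601
grasp_force: 0.0
```

Run:
```python
from h import *
ps=eyes.read_camera("scene")
go(.4825,.2855,.031)
print("W1");chk(ps,"foot_a",(335,272),.010)
print("W3");chk(ps,"foot_a",(345,314),.010)
k=lambda p,x,y,w,h:cv2.resize(p["pixels"][y:y+h,x:x+w,::-1],None,fx=5,fy=5,interpolation=cv2.INTER_CUBIC)
cv2.imwrite("pics/d4.png",k(ps,275,240,110,110))
```

```text
t 14.3 pos [0.4805 0.2848 0.1014] [-1.7974e+02  4.0000e-02  1.2303e+02] w 0.0599 F 0.0 shift cm [-0.06  0.21  7.04]
W1
foot_a 0.78 base fit [0.5651 0.007 ] cost 19.3125 area 217.0
W3
foot_a 0.64 base fit [ 0.662  -0.0439] cost 14.5 area 240.0
```

View pics/d4.png

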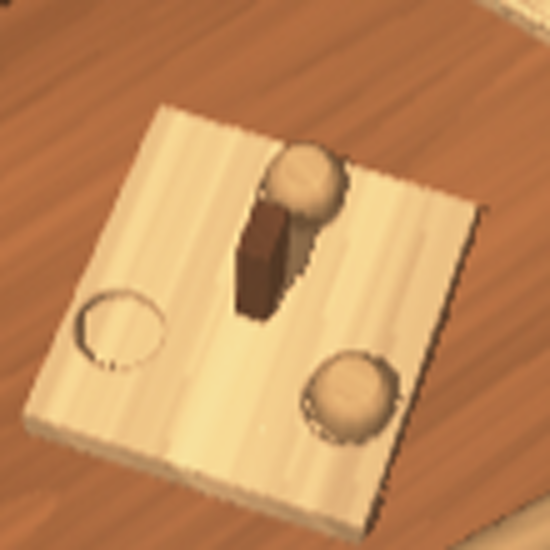

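Both feet are seated upright, at scene (335,275) and (345,319). The left well at (299,306) is still empty, so I'm picking up C.

Call:
drive_tool:
  angular:
    - [0,0,0]
    - [0,0,0]
    - [0,0,0]
    - [0,0,0]
    - [0,0,0]
    - [0,0,0]
    - [0,0,0]
    - [0,0,0]
    - [0,0,0]
    - [0,0,0]
  delta_pos:
    - [0,0,2.4]
    - [0,0,2.4]
    - [0,0,1.5]
    - [0,0,0.85]
    - [0,0,0]
    - [0,0,0]
    - [0,0,0]
    - [0,0,0]
    - [0,0,0]
    - [0,0,0]
  gripper: [6,6,6,6,6,3,3,3,3,3]

```text
time_s: 15.4
tool_pos: [0.4824, 0.2861, 0.0322]
tool_rot: [179.9, -0.0, 123.0]
force: [-1.3, -0.4, 2.3]
grip_width: 0.0354
grasp_force: 10.0
```

Call:
drive_tool:
  angular:
    - [0,0,0]
    - [0,0,0]
    - [0,0,0]
    - [0,0,0]
    - [0,0,0]
    - [0,0,0]
    - [0,0,0]
    - [0,0,0]
    - [0,0,0]
    - [0,0,0]
    - [0,0,0]
    - [0,0,0]
    - [0,0,0]
    - [0,0,0]
    - [0,0,0]
    - [0,0,0]
  delta_pos:
    - [0,0,-2]
    - [0,0,-4]
    - [0,0,-4]
    - [-4.15,-1.51,0]
    - [-4.15,-1.51,0]
    - [-4.15,-1.51,0]
    - [-4.15,-1.51,0]
    - [-4.15,-1.51,0]
    - [-4.15,-1.51,0]
    - [-4.15,-1.51,0]
    - [-4.15,-1.51,0]
    - [-4.15,-1.51,0]
    - [0,0,2.5]
    - [0,0,2.5]
    - [0,0,0]
    - [0,0,0]
  gripper: [3,3,3,3,3,3,3,3,3,3,3,3,3,3,3,3]

```text
time_s: 17.0
tool_pos: [0.5712, -0.1012, 0.0816]
tool_rot: [-180.0, -0.0, 123.0]
force: [-0.5, 0.3, -0.1]
grip_width: 0.0354
grasp_force: 10.0
```

Run:
```python
from h import *
go(.5718,-.1012,.0385)
ps=eyes.read_camera("scene");s=telemetry.get_obs();b=s["tool_pos"]-[0,0,.0272]
f=footsil(ps,b);ys,xs=np.nonzero(f>.5);c=(xs.mean(),ys.mean());print("pred",xs.min(),xs.max(),ys.min(),ys.max())
for d in models.cut_out(ps,"foot_a"):
    if np.hypot(d["centre"][0]-c[0],d["centre"][1]-c[1])<15:
        m=d["pixels"];y,x=np.nonzero(m);print(d["p"],x.min(),x.max(),y.min(),y.max())
```

```text
t 17.0 pos [ 0.5712 -0.1012  0.0816] [-1.7996e+02 -3.0000e-02  1.2301e+02] w 0.0354 F 10.000022620079108 shift cm [-0.04  0.05  4.31]
pred 291 307 285 303
0.57 290 305 286 304
```

Call:
drive_tool:
  angular:
    - [0,0,0]
    - [0,0,0]
    - [0,0,0]
    - [0,0,0]
    - [0,0,0]
    - [0,0,0]
    - [0,0,0]
  delta_pos:
    - [0,0,1.2]
    - [0,0,1.2]
    - [0,0,0.8]
    - [0,0,0.6]
    - [0,0,0.5]
    - [0,0,0]
    - [0,0,0]
  gripper: [3,3,3,3,3,3,3]

```text
time_s: 17.8
tool_pos: [0.5715, -0.1015, 0.0386]
tool_rot: [180.0, 0.0, 123.0]
force: [0.0, -0.1, 0.3]
grip_width: 0.0357
grasp_force: 10.0
```

Call:
drive_tool:
  angular:
    - [0,0,0]
    - [0,0,0]
    - [0,0,0]
    - [0,0,0]
    - [0,0,0]
    - [0,0,0]
    - [0,0,0]
    - [0,0,0]
    - [0,0,0]
    - [0,0,0]
    - [0,0,0]
  delta_pos:
    - [0,0,0]
    - [0,0,0]
    - [0,0,0]
    - [0,0,0]
    - [0,0,-2]
    - [0,0,-4]
    - [0,0,-4]
    - [1.88,2.69,0]
    - [1.88,2.69,0]
    - [0,0,0]
    - [0,0,0]
  gripper: [6,6,6,6,6,6,6,6,6,6,6]

```text
time_s: 18.9
tool_pos: [0.5961, -0.0397, 0.1384]
tool_rot: [-180.0, 0.0, 123.1]
force: [-0.0, -0.7, -1.4]
grip_width: 0.0601
grasp_force: 0.0
```

Run:
```python
from h import *
go(.5961,-.0407,.058,123)
ps=eyes.read_camera("scene")
for n in((335,272),(345,314),(298,300)): chk(ps,"foot_a",n,.010)
print(proj(ps,[[.5961,-.0407,.082],[.5961,-.0407,.051]]))
print([(d["centre"],d["p"]) for d in models.search_frame(ps,"handle")][:2])
```

```text
rot total rad [-0.0004  0.      0.002 ]
t 18.9 pos [ 0.5961 -0.0397  0.1384] [-179.98    0.    123.11] w 0.0601 F 0.0 shift cm [-0.08 -0.05  8.04]
foot_a 0.51 base fit [0.5648 0.0025] cost 75.6875 area 146.0
foot_a 0.81 base fit [ 0.6618 -0.0437] cost 22.125 area 228.0
foot_a 0.67 base fit [ 0.572  -0.1021] cost 31.125 area 206.0
[[327.95831455 285.38453344]
 [327.65031763 292.23891531]]
[([323.5, 305.1], 0.66)]
```

Call:
drive_tool:
  angular:
    - [0,0,0]
    - [0,0,0]
    - [0,0,0]
    - [0,0,0]
    - [0,0,0]
    - [0,0,0]
    - [0,0,0]
    - [0,0,0]
    - [0,0,0]
    - [0,0,0]
    - [0,0,0]
    - [0,0,0]
    - [0,0,0]
  delta_pos:
    - [0,0,2.5]
    - [0,0,2.5]
    - [0,0,2]
    - [0,0,1]
    - [0,0,0]
    - [0,0,0]
    - [0,0,0]
    - [0,0,0]
    - [0,0,0]
    - [0,0,0]
    - [0,0,0]
    - [0,0,0]
    - [0,0,0]
  gripper: [6,6,6,6,6,4,3,2.4,1.8,1,1,1,1]
  squeeze: 40

```text
time_s: 20.45
tool_pos: [0.5957, -0.0409, 0.0586]
tool_rot: [-180.0, -0.0, 123.0]
force: [-2.3, -1.2, 2.6]
grip_width: 0.0155
grasp_force: 40.0
```

Call:
drive_tool:
  angular:
    - [0,0,0]
    - [0,0,0]
    - [0,0,0]
    - [0,0,0]
    - [0,0,0]
    - [0,0,0]
    - [0,0,0]
    - [0,0,0]
    - [0,0,0]
    - [0,0,0]
    - [0,0,0]
    - [0,0,0]
    - [0,0,0]
  delta_pos:
    - [0,0,-0.3]
    - [0,0,-0.7]
    - [0,0,-1.2]
    - [0,0,-1.8]
    - [0,0,-2]
    - [0,0,-2]
    - [0,0,-2]
    - [0,0,-2]
    - [0,0,-1.5]
    - [0,0,-1]
    - [0,0,-0.5]
    - [0,0,0]
    - [0,0,0]
  gripper: [1,1,1,1,1,1,1,1,1,1,1,1,1]

```text
time_s: 21.75
tool_pos: [0.5956, -0.0405, 0.2077]
tool_rot: [-179.9, -0.0, 123.0]
force: [-0.1, 0.5, -5.0]
grip_width: 0.0157
grasp_force: 40.0
```

Call:
drive_tool:
  angular:
    - [0,0,-0.02]
    - [0,0,-0.04]
    - [0,0,-0.06]
    - [0,0,-0.08]
    - [0,0,-0.08]
    - [0,0,-0.08]
    - [0,0,-0.08]
    - [0,0,-0.08]
    - [0,0,-0.08]
    - [0,0,-0.08]
    - [0,0,-0.06]
    - [0,0,-0.03]
    - [0,0,-0.01]
    - [0,0,0]
  delta_pos:
    - [0,0,0]
    - [0,0,0]
    - [0,0,0]
    - [0,0,0]
    - [0,0,0]
    - [0,0,0]
    - [0,0,0]
    - [0,0,0]
    - [0,0,0]
    - [0,0,0]
    - [0,0,0]
    - [0,0,0]
    - [0,0,0]
    - [0,0,0]
  gripper: [1,1,1,1,1,1,1,1,1,1,1,1,1,1]

```text
time_s: 23.15
tool_pos: [0.5959, -0.0406, 0.2083]
tool_rot: [-180.0, -0.0, 167.7]
force: [0.5, 0.7, -3.5]
grip_width: 0.0159
grasp_force: 40.0
```

Call:
drive_tool:
  angular:
    - [0,0,0]
    - [0,0,0]
    - [0,0,0]
    - [0,0,0]
    - [0,0,0]
    - [0,0,0]
    - [0,0,0]
    - [0,0,0]
    - [0,0,0]
    - [0,0,0]
    - [0,0,0]
    - [0,0,0]
    - [0,0,0]
  delta_pos:
    - [-0.1,-0.4,0]
    - [-0.25,-0.9,0]
    - [-0.4,-1.5,0]
    - [-0.55,-2,0]
    - [-0.6,-2.2,0]
    - [-0.6,-2.2,0]
    - [-0.55,-2,0]
    - [-0.4,-1.5,0]
    - [-0.27,-1,0]
    - [-0.13,-0.5,0]
    - [-0.05,-0.25,0]
    - [0,0,0]
    - [0,0,0]
  gripper: [1,1,1,1,1,1,1,1,1,1,1,1,1]

```text
time_s: 24.45
tool_pos: [0.6036, -0.1889, 0.2085]
tool_rot: [180.0, -0.0, 167.8]
force: [0.2, -0.0, -3.8]
grip_width: 0.0159
grasp_force: 40.0
```

Run:
```python
from h import *
go(.603,-.190,.2086,167.7)
ps=eyes.read_camera("scene");pt=eyes.read_camera("top")
X=[(.609,-.191,.18)];print(proj(ps,X),proj(pt,X))
k=lambda p,x,y,w,h:cv2.resize(p["pixels"][y:y+h,x:x+w,::-1],None,fx=2.5,fy=2.5,interpolation=cv2.INTER_CUBIC)
cv2.imwrite("pics/e1.png",np.hstack([k(ps,90,200,160,200),k(pt,340,120,160,200)]))
for n in range(1):
  for d in models.search_frame(ps,"foot_a")[:8]:print(np.round(d["centre"],1),d["p"])
Rz=R.from_euler('z',77.7,degrees=True).as_matrix();W=np.array([(0,.062,0),(-.054,-.031,0),(.054,-.031,0)])@Rz.T+[.609,-.191,.18];print(proj(ps,W))
```

```text
rot total rad [ 0.0008 -0.0001  0.0011]
t 24.45 pos [ 0.6036 -0.1889  0.2085] [ 1.7996e+02 -1.0000e-02  1.6776e+02] w 0.0159 F 39.96433721826179 shift cm [ 0.03 -0.12 -0.01]
[[270.37353421 306.98487694]] [[387.36488593 215.00173476]]
[432.6 160.6] 0.67
[472.4 201.6] 0.64
[253.1 328.6] 0.55
[456.3 183.2] 0.44
[[258.38510925 280.95986419]
 [249.27598889 332.05555712]
 [303.3192555  309.54543899]]
```

View pics/e1.png

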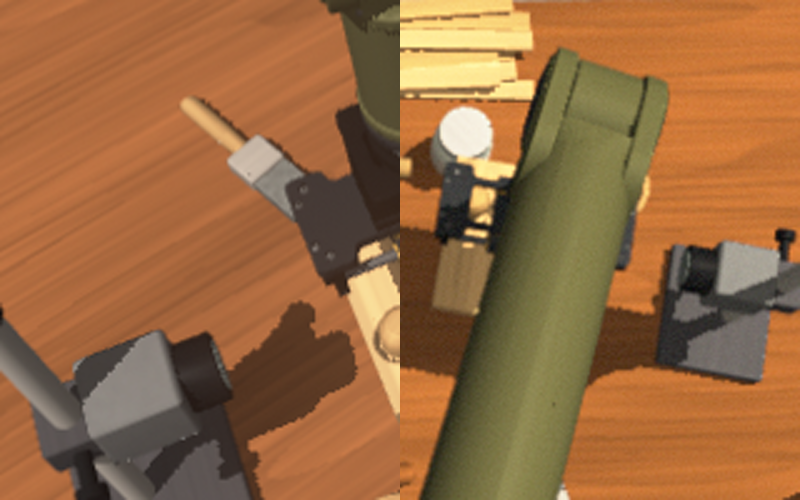

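The picture shows the carrier level in front of the lens, its plate edge square to the lens axis and a foot visible at scene (253,329). The lens barrel is at (172,347), well clear.

Call:
drive_tool:
  angular:
    - [0,0,0]
    - [0,0,0]
    - [0,0,0]
  delta_pos:
    - [0,-0.1,0]
    - [0,0,0]
    - [0,0,0]
  gripper: [1,1,1]

```text
time_s: 24.9
tool_pos: [0.6031, -0.191, 0.2086]
tool_rot: [180.0, 0.0, 167.7]
force: [0.1, -0.2, -4.6]
grip_width: 0.0159
grasp_force: 40.0
```

```bash
python3 -c "
from h import *
go(.603,-.190,.2086,167.7); print(env.sign_off())"
```

```text
rot total rad [ 0.0001  0.0001 -0.0004]
t 24.9 pos [ 0.6031 -0.191   0.2086] [179.99   0.   167.68] w 0.0159 F 39.96427120815497 shift cm [ 0.03  0.1  -0.  ]
the job is handed in; nothing more can be done
None
```

I handed the job in at 24.9 s with the arm holding the carrier still at the measured view point; the three small feet were seen seated in their wells before the lift, but only one was visible once it was raised, and sign-off returned no verdict.

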